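# Shift the welding positioner into third gear

## Robot

A 7-joint arm with a two-finger parallel gripper is mounted at the origin on the work surface. World frame = base frame: x ahead of the robot, y to its left, z up, the work surface at z = 0. Lengths are in m, angles in degrees, forces in N, time in s.
With the tool pointing down it reaches from about 0.425 to 0.875 m from the base axis. Payload 4.7 kg.
Tool frame: the origin (TCP) lies where the fingers leave the gripper's body, on its centre line; the fingertips stand 70 mm ahead of it and the grasp point (between the pads) lies 51 mm ahead of it (env.tip_reach is the distance from the TCP to the fingertips, in m); z points along the fingers, x is the direction in which the jaws open and shut, and the axes are right-handed (so a half turn about z gives the same grasp; the last joint's range is limited). The gripper opens to 87 mm and grips with 3 to 60 N. Pads are 19 mm wide; open, the fingers measure 117 mm over their backs; the gripper's body (75 mm by 190 mm) begins 51 mm behind the grasp point.
Start: joints at [-68.234, 18.392, -4.016, 83.108, 1.295, 78.541, -3.26], TCP at [0.233, 0.607, 0.292] pointing down, gripper open.
Joint ranges: [-163.93, 163.93], [-17.29, 119.83], [-79.2, 71.16], [3.27, 140.29], [-89.18, 269.18], [5.43, 117.66], [-154.24, 154.24]. Speed limits (degrees/s): [147.25, 147.25, 180, 180, 180, 180, 180].

## Interface

Orientations are given as [roll, pitch, yaw] about the fixed x, y, z axes, in that order (R = Rz(yaw) Ry(pitch) Rx(roll)).
In Python, from cell import env, optics, order gives the robot as it stands.
- The arm moves only by the shell command python3 -m creep 'ROWS' [FORCE]. ROWS is JSON, a list of rows, each a list of 7 numbers: the shift along the tool's x, y, z in cm, then the turn, a rotation vector about the tool's x, y, z in rad, then the opening, from 0 (shut) to 1 (fully open). A call has 1 to 20 rows; each row shifts and turns the pose as measured when the row begins, along the tool's axes as they then stand; what a row does not reach is not made up. A row lasts 1/10 s, in which the tool goes at most 50 mm and 8.59 degrees, less where a joint would pass 70% of its speed; a pose out of reach is approached as far as the arm can. A call with a gripper value outside its range is refused whole. The fingers move at their own pace and stop on an object; FORCE is the grip in N (left out, the last holds). Time passes only in rows, so rows that do not move let the fingers close. It gives the time, the measured TCP pose, the force and the opening at its end, in the units of the state.
- env.get_obs(): the state, without advancing time (a new reading comes with each control period).
- optics.read_camera(name): name is "side" or "top" or "wrist"; returns a dict with "frame" (384x512x3 uint8, blue, green, red), "z_map" (384x512 float32, m along the optical axis (not along the pixel's ray), 0 where there is no reading), "fx", "fy", "cx", "cy" (pixels), "distortion" ([k1, k2, p1, p2, k3] as OpenCV has them; the pictures are not rectified), "R" (3x3) and "t" (3): a world point X has camera coordinates R X + t; the wrist camera has in their place "hand_eye" (4x4, takes a point from camera to tool coordinates, whose origin is the TCP and whose axes are the tool frame's). Camera axes: x right, y down, z forward; pixel columns grow to the right and rows downward; lengths in m; the calibration is good to about 2 mm. A picture is of the moment at which its call begins: read the wrist's pose just before it.
- order.sign_off(): hands the job in, once; it reports no verdict.
The state is a dict: "time_s": time; "qpos": joint angles; "joint_velocities": joint speeds; "effort": joint torques, N m; "tool_pos": TCP position; "tool_rot": TCP orientation; "force": force on the tool from outside, world axes, zero at the start; "wrist_torque": the same for the moment, N m; "grip_width": finger opening in m.
Only numpy, scipy, OpenCV 4.12 (cv2) and the standard library are available. Lean on these libraries where they do the work, as an engineer would, in place of code of your own. Each camera call takes 0.05 s, during which the arm holds its last target. There are 200 camera calls.

## Task

Put the gearbox of the bench-top welding positioner into third gear for the next pipe seam: with the fingertips, push the ball-knobbed selector lever along its lane to neutral, across the H-gate and fully home into the slot with three dots, which is in the lane beside the faceplate, at the end away from the robot. Push gently: do not grip the knob or force the lever against the gate, leave the loose things where they are, and take the hand away when the lever is home.

Things in the scene. Friction and masses are not known exactly. Their poses are not given: they have to be found in the camera images.
- positioner: Welding positioner fixed on the bench, turned up to 0.35 rad: blue gear case 200 x 200 mm, cover 126 mm high; motor on its +y side (terminal box top 174 mm), spindle with 196 mm steel faceplate (top 220 mm) and flanged pipe on its -y side. Origin on the bench under the middle of the H-gate; z up, x from the robot's side to the far side, y from faceplate to motor
- gate (a point): Middle of the gate plate's top (steel, 110 x 100 mm, 150 mm above the bench, in line with the positioner). H opening: lanes 13 mm wide along x at y = +18 mm (motor side) and -18 mm (faceplate side), rod centre free about +-25 mm along x; cross slot (neutral) at x = 0, 16 mm wide, corners rounded 5 mm. Dots number the ends: 1 motor side far (+x), 2 motor side near, 3 faceplate side far, 4 faceplate side near
- third_slot (a point): Point at the top of the gate plate, 150 mm above the bench, where the centre of the lever's rod passes when the lever is fully home in third
- ball_knob: Black ball knob, 35 mm diameter, on the selector lever, a 10 mm steel rod; origin at the ball's centre, z along the lever. 235 mm above the bench with the lever upright, about 226 mm home in a slot, then 46 mm (x) and 34 mm (y) off the gate's middle. It starts in the motor-side lane: in first, second or between. Takes about 3 N at the knob to move; no spring, stays where it is left
- pivot (a point): Pivot of the lever inside the case, 55 mm above the bench under the gate's middle, 180 mm from the ball's centre. With select = a and shift = b the ball's centre lies at pivot + 180 mm * (sin b, -sin a cos b, cos a cos b) in the positioner's axes
- shift (a joint): Tilt of the lever along the lanes, rad: 0 neutral, positive towards the far ends (+x of the positioner), about +0.255 home in first or third, -0.255 home in second or fourth. At the end of a lane the lever stops with a slight spring (about 1 to 2 mm at the knob for 10 N)
- select (a joint): Tilt of the lever across the lanes, rad: about -0.195 in the motor-side lane, +0.195 in the faceplate-side lane, 0 half-way along the neutral cross slot; positive towards the faceplate (-y of the positioner)
- coupling: Loose steel pipe coupling, 42 mm diameter, 36 mm tall, standing on the gear case's cover at its far corner on the motor side, top 162 mm above the bench; origin at its underside
- hammer: Loose steel chipping hammer, 235 mm long, pointed at one side of its head, lying on the bench beyond the positioner; origin at its underside
- paste: Loose closed jar of nozzle paste, 72 mm diameter, 60 mm tall, standing on the bench on the robot's side of the pipe stub; origin at its underside
- brush: Loose wire brush, 250 mm long with a wooden back, lying bristles down on the bench beyond the positioner, motor end; origin at its underside

How it is judged (in metres and radians):
At the end, for the whole second after the job is handed in: The lever is at rest, fully home in third: shift above 0.235 rad (within about 4 mm of the stop at the knob) and select above 0.165 rad (in the faceplate-side lane), and the coupling, hammer, jar and brush are within 15 mm of where they stood (value of joint shift above 0.235 rad and value of joint select above 0.165 rad and velocity of joint shift between -0.02 and 0.02 rad/s and distance of each of coupling, hammer, paste, brush from where it was at the start of the episode below 0.015 m); the robot touches nothing.
It fails at once if the knob is gripped or forced: more than 38 N between fingers and knob (contact force between ball_knob and the fingers above 38 N).
It fails at once if a loose thing is lifted or knocked away (distance of any of coupling, hammer, paste, brush from where it was at the start of the episode above 0.02 m).
It also fails if it takes over 72 s, if anything falls off the work surface, if the arm or the gripper's body presses on something with over 40 N, if the wrist force passes 120 N, or if a joint passes its speed limit or range.

## Working session

There is one attempt and no reset: what is moved stays moved. The work goes in short steps, Python scripts to look and compute and a shell command to move; the robot and the scene stay as the last step left them, time stands still between calls to the robot, and variables do not carry over. Pictures are saved under pics/ and viewed, on a budget of 10 in all, crops included, one or two more only if the job needs it, and the job is handed in when it is done.

```bash
ls; mkdir -p pics
cat > h.py <<'E'
import numpy as np, cv2, pickle
from cell import env, optics, order
from scipy.spatial.transform import Rotation as Ro
def cloud(c):
    h,w=c['z_map'].shape
    K=np.array([[c['fx'],0,c['cx']],[0,c['fy'],c['cy']],[0,0,1]])
    u,v=np.meshgrid(np.arange(w),np.arange(h))
    p=cv2.undistortPoints(np.stack([u,v],-1).reshape(-1,1,2).astype(float),K,np.array(c['distortion'],float)).reshape(h,w,2)
    z=c['z_map']; P=np.dstack([p[...,0]*z,p[...,1]*z,z])
    if 'R' in c: P=(P-np.array(c['t']))@np.array(c['R'])
    else:
        P=P@c['hand_eye'][:3,:3].T+c['hand_eye'][:3,3]
    P[z==0]=np.nan
    return P
E
python3 - <<'E'
from h import *
o=env.get_obs();print(o, env.tip_reach)
a=optics.read_camera('top');b=optics.read_camera('side')
pickle.dump((a,b),open('c0.pkl','wb'))
for n,c in(('top',a),('side',b)):
    cv2.imwrite(f'pics/{n}0.png',c['frame']); print(n,-np.array(c['R']).T@np.array(c['t']), np.array(c['R'])[2])
E
```

```text
pics
{'time_s': 0.0, 'qpos': array([-68.2333105 ,  18.43973292,  -4.01625218,  83.17602487,
         1.29547944,  78.54039455,  -3.25923882]), 'joint_velocities': array([-0.01541173, -0.07475025, -0.0144615 ,  0.00711315, -0.01802975,
       -0.00134388,  0.01511477]), 'effort': array([ 1.41446471e-04, -4.91282523e+01, -4.03810563e-01, -3.12535608e+01,
       -6.40455913e-02,  4.35870280e-02,  1.48503505e-04]), 'tool_pos': array([0.2323868 , 0.60658202, 0.29114402]), 'tool_rot': array([1.79993970e+02, 1.10877667e-01, 6.90446200e+01]), 'force': array([ 0.6987466 , -0.42008555, -0.11038362]), 'wrist_torque': array([ 0.01814287, -0.05953701, -0.01031841]), 'grip_width': 0.08687285072950783} 0.0697
top [0.53166907 0.02320826 1.22753765] [ 0.04615219  0.02181053 -0.99869629]
side [0.43082622 0.6925328  0.65009433] [ 0.14825485 -0.78406088 -0.60271805]
```

View pics/top0.png

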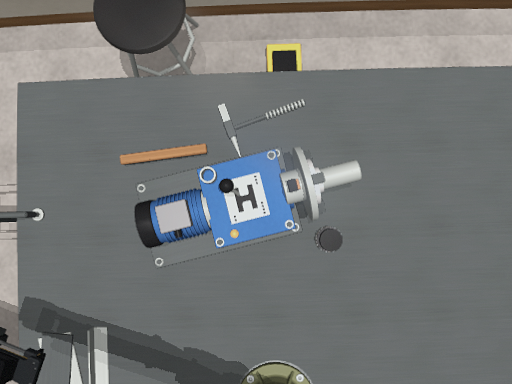

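View pics/side0.png

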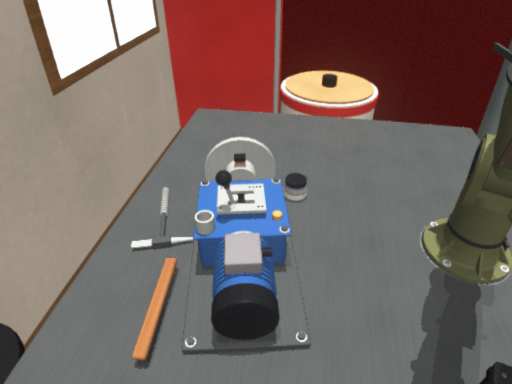

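```bash
cat > m.py <<'E'
from h import *
from scipy.optimize import least_squares
a,b=pickle.load(open('c0.pkl','rb'))
P=cloud(a);f=a['frame'].astype(int)
sel=(f.min(2)>150)&(abs(P[...,2]-.15)<.012)
n,l,st,_=cv2.connectedComponentsWithStats(cv2.morphologyEx(sel.astype(np.uint8),cv2.MORPH_CLOSE,np.ones((3,3))))
for i in range(1,n):
    if st[i,4]>80:
        Q=P[(l==i)&sel]; r=cv2.minAreaRect(Q[:,:2].astype(np.float32)*1000); print(st[i],r,np.nanmedian(Q[:,2]))
for n,c in(('top',a),('side',b)):
    P=cloud(c);f=c['frame']
    k=(f.max(2)<80)&(P[...,2]>.195)&(P[...,2]<.27)&(abs(P[...,0]-.6)<.2)&(abs(P[...,1]-.05)<.15)
    nn,l,st,_=cv2.connectedComponentsWithStats(k.astype(np.uint8))
    for i in range(1,nn):
        if st[i,4]<20: continue
        Q=P[l==i]
        s=least_squares(lambda x:np.linalg.norm(Q-x,axis=1)-.0175,Q.mean(0)-[0,0,.015],loss='soft_l1',f_scale=.002)
        print(n,st[i],s.x,np.median(abs(s.fun)))
    k=(abs(P[...,0]-.6)<.25)&(abs(P[...,1]-.0)<.3)&(P[...,2]>.155)
    print(n,'max z',np.nanmax(P[...,2][k]))
E
python3 m.py
```

```text
[315 162  46  29 692] ((627.2450561523438, -171.71945190429688), (55.675872802734375, 109.99998474121094), 11.572586059570312) 0.14590654077575535
[281 171  24  32 359] ((602.1770629882812, -56.26664733886719), (73.81369018554688, 48.58035659790039), 13.370552062988281) 0.15549944938530882
[ 224  173   46   51 1267] ((574.4188232421875, 65.6699447631836), (109.51049041748047, 100.01615905761719), 12.78287410736084) 0.14990116113926144
top [219 179  14  14 157] [0.60122404 0.10601649 0.2280602 ] 0.0007605914667439227
top max z 0.2488542489111179
side [216 171  15  18 192] [0.60226812 0.104008   0.2274229 ] 0.0007033228322013609
side max z 0.2459033588029206
```

```bash
cat > d.py <<'E'
import sys
from h import *
G=np.array([.5744,.0657]); th=12.8
def state():
    o=env.get_obs(); p=o['tool_pos']; c,s=np.cos(np.radians(th)),np.sin(np.radians(th))
    d=p[:2]-G; L=np.array([c*d[0]+s*d[1],-s*d[0]+c*d[1]])
    return o,p,L,np.array([[c,-s],[s,c]])
if __name__=='__main__':
    # targets: local x,y (m), tip z
    o,p,L,M=state(); R=Ro.from_euler('xyz',o['tool_rot'],degrees=True)
    print('t',round(o['time_s'],2),'local',L.round(4),'tipz',round(p[2]-env.tip_reach,4),'rpy',o['tool_rot'].round(2),'F',o['force'].round(1),'w',round(o['grip_width'],4))
    for a in sys.argv[1:]:
        x,y,z=map(float,a.split(','))
        t=np.r_[G+M@[x,y],z+env.tip_reach]
        print(a,'tool delta cm',(R.inv().apply(t-p)*100).round(2),'rotvec',(R.inv()*Ro.from_euler('xyz',[180,0,th],degrees=True)).as_rotvec().round(3))
E
python3 -m creep '[[0,0,-1,0,0,0.14,0],[0,0,-1,0,0,0.14,0],[0,0,-1,0,0,0.14,0],[0,0,-1,0,0,0.14,0],[0,0,-1,0,0,0.14,0],[0,0,-1,0,0,0.14,0],[0,0,-1,0,0,0.14,0],[0,0,0,0,0,0,0]]' 10; python3 d.py 0.085,0.033,0.29
```

```text
time_s: 0.9
tool_pos: [0.2319, 0.605, 0.3575]
tool_rot: [179.3, 0.4, 10.7]
force: [0.1, -0.6, 0.3]
grip_width: 0.0313
t 0.9 local [-0.2145  0.6018] tipz 0.2878 rpy [179.34   0.38  10.65] F [ 0.1 -0.6  0.3] w 0.0313
0.085,0.033,0.29 tool delta cm [32.06 55.72  0.21] rotvec [ 0.011  0.007 -0.037]
```

```bash
python3 -m creep '[[2.1,3.6,0,0,0,-0.02,0],[2.1,3.6,0,0,0,-0.02,0],[2.1,3.6,0,0,0,0,0],[2.1,3.6,0,0,0,0,0],[2.1,3.6,0,0,0,0,0],[2.1,3.6,0,0,0,0,0],[2.1,3.6,0,0,0,0,0],[2.1,3.6,0,0,0,0,0],[2.1,3.6,0,0,0,0,0],[2.1,3.6,0,0,0,0,0],[2.1,3.6,0,0,0,0,0],[2.1,3.6,0,0,0,0,0],[2.1,3.6,0,0,0,0,0],[2.1,3.6,0,0,0,0,0],[0,0,0,0,0,0,0]]'; python3 d.py 0.085,0.033,0.29
```

```text
time_s: 2.4
tool_pos: [0.6515, 0.1736, 0.343]
tool_rot: [178.9, 1.5, 16.9]
force: [0.4, -0.6, 0.0]
grip_width: 0.0004
t 2.4 local [0.0991 0.0882] tipz 0.2733 rpy [178.85   1.54  16.89] F [ 0.4 -0.6  0. ] w 0.0004
0.085,0.033,0.29 tool delta cm [-1.84  5.43 -1.51] rotvec [0.021 0.026 0.072]
```

```bash
python3 -m creep '[[-0.5,1.4,-0.4,0.005,0.007,0.02,0],[-0.5,1.4,-0.4,0.005,0.007,0.02,0],[-0.5,1.4,-0.4,0.005,0.007,0.02,0],[-0.5,1.4,-0.4,0.005,0.007,0.02,0],[0,0,0,0,0,0,0],[0,0,0,0,0,0,0]]'; python3 d.py 0.085,0.033,0.29 0.083,0.033,0.215
```

```text
time_s: 3.0
tool_pos: [0.6446, 0.1096, 0.3602]
tool_rot: [-179.9, -0.1, 12.3]
force: [0.6, 0.7, 0.6]
grip_width: 0.0003
t 3.0 local [0.0782 0.0272] tipz 0.2905 rpy [-1.7987e+02 -1.1000e-01  1.2290e+01] F [0.6 0.7 0.6] w 0.0003
0.085,0.033,0.29 tool delta cm [ 0.68 -0.58  0.05] rotvec [-0.002 -0.002 -0.009]
0.083,0.033,0.215 tool delta cm [ 0.46 -0.57  7.55] rotvec [-0.002 -0.002 -0.009]
```

Run:
```python
from d import *
for n in('top','side'):
    c=optics.read_camera(n);P=cloud(c);pickle.dump(c,open(n+'1.pkl','wb'))
    o,p,L,M=state()
    cv2.imwrite(f'pics/{n}1.png',cv2.resize(c['frame'][110:270,140:380],None,fx=3,fy=3))
    Q=(P[...,:2]-G)@M
    for lo,hi in((.205,.262),(.28,.32)):
        k=(P[...,2]>lo)&(P[...,2]<hi)&(abs(Q).max(2)<.25)
        print(n,lo,k.sum(),np.nanpercentile(Q[k],[2,98],axis=0).round(3).tolist())
```

```text
top 0.205 428 [[-0.049, -0.194], [0.047, -0.15]]
top 0.28 0 [nan, nan]
side 0.205 484 [[-0.042, -0.19], [0.049, 0.048]]
side 0.28 138 [[0.07, 0.024], [0.088, 0.039]]
  return np.nanmean(a, axis, out=out, keepdims=keepdims)
```

```bash
python3 -m creep '[[0.2,-0.2,0,0,0,-0.009,0],[0.2,-0.2,0.8,0,0,0,0],[0.1,-0.2,1,0,0,0,0],[0,0,1,0,0,0,0],[0,0,1,0,0,0,0],[0,0,1,0,0,0,0],[0,0,1,0,0,0,0],[0,0,1,0,0,0,0],[0,0,0.5,0,0,0,0],[0,0,0,0,0,0,0]]'; python3 d.py 0.083,0.033,0.213 0.033,0.033,0.213
python3 - <<'E'
from h import *
c=optics.read_camera('side');cv2.imwrite('pics/s2.png',cv2.resize(c['frame'][110:270,140:380],None,fx=3,fy=3))
E
```

```text
time_s: 4.1
tool_pos: [0.6474, 0.1214, 0.2766]
tool_rot: [-179.9, 0.2, 13.2]
force: [-0.1, -0.3, -0.3]
grip_width: 0.0006
t 4.1 local [0.0835 0.0381] tipz 0.2069 rpy [-179.88    0.23   13.2 ] F [-0.1 -0.3 -0.3] w 0.0006
0.083,0.033,0.213 tool delta cm [-0.05  0.51 -0.61] rotvec [-0.002  0.004  0.007]
0.033,0.033,0.213 tool delta cm [-5.05  0.47 -0.59] rotvec [-0.002  0.004  0.007]
```

View pics/s2.png

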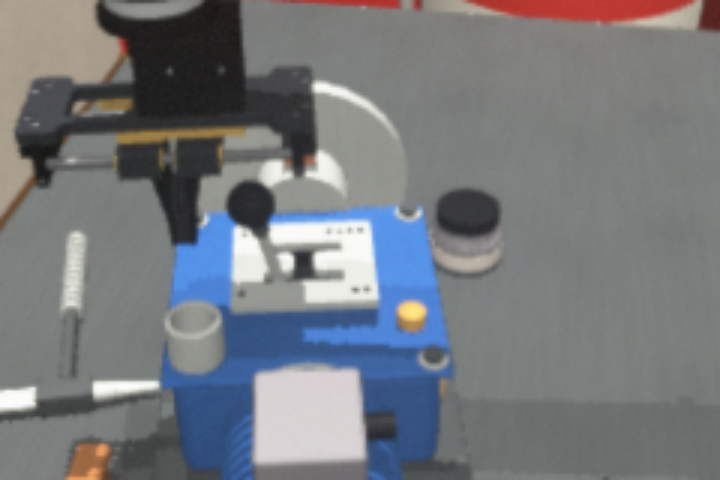

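```bash
python3 -m creep '[[-0.2,0.3,-0.4,0,0,0,0],[-0.3,0.2,-0.2,0,0,0.007,0],[-0.4,0,0,0,0,0,0],[-0.4,0,0,0,0,0,0],[-0.4,0,0,0,0,0,0],[-0.4,0,0,0,0,0,0],[-0.4,0,0,0,0,0,0],[-0.4,0,0,0,0,0,0],[-0.4,0,0,0,0,0,0],[-0.4,0,0,0,0,0,0],[-0.4,0,0,0,0,0,0],[-0.4,0,0,0,0,0,0],[0,0,0,0,0,0,0]]'
cat > ball.py <<'E'
from d import *
from scipy.optimize import least_squares
def ball(n='side',ret=False):
    c=optics.read_camera(n);P=cloud(c);Q=(P[...,:2]-G)@M
    k=(c['frame'].max(2)<80)&(P[...,2]>.2)&(P[...,2]<.26)&(abs(Q[...,0])<.07)&(abs(Q[...,1])<.06)
    X=np.dstack([Q,P[...,2:]])[k]
    piv=np.array([0,0,.055])
    def ctr(q): a,b=q; return piv+.18*np.array([np.sin(b),-np.sin(a)*np.cos(b),np.cos(a)*np.cos(b)])
    best=None
    for a in(-.19,0,.19):
        for b in(-.25,0,.25):
            s=least_squares(lambda q:np.linalg.norm(X-ctr(q),axis=1)-.0175,[a,b],loss='soft_l1',f_scale=.001)
            if best is None or s.cost<best.cost: best=s
    print(n,k.sum(),'select,shift',best.x.round(3),'ball',ctr(best.x).round(4),'res',np.median(abs(best.fun)).round(4),'frac',(abs(best.fun)<.003).mean().round(2))
    return c
o,p,L,M=state()
for n in sys.argv[1:] or ['side']:
    c=ball(n)
    cv2.imwrite(f'pics/{n}_{o["time_s"]:.1f}.png',cv2.resize(c['frame'][110:270,140:380],None,fx=3,fy=3))
E
python3 d.py 0.0295,0.033,0.213; python3 ball.py side top
```

```text
time_s: 5.45
tool_pos: [0.6065, 0.1065, 0.2911]
tool_rot: [-179.8, -1.0, 12.8]
force: [2.0, 0.4, 1.9]
grip_width: 0.0007
t 5.45 local [0.0403 0.0327] tipz 0.2214 rpy [-179.82   -0.99   12.79] F [2.  0.4 1.9] w 0.0007
0.0295,0.033,0.213 tool delta cm [-1.1  -0.03  0.82] rotvec [-0.003 -0.017 -0.   ]
side 323 select,shift [-0.191  0.133] ball [0.0239 0.0338 0.2302] res 0.0036 frac 0.43
top 0 select,shift [-0.19 -0.25] ball [-0.0445  0.0329  0.2263] res nan frac nan
  return _methods._mean(a, axis=axis, dtype=dtype,
  ret = ret.dtype.type(ret / rcount)
ball.py:14: RuntimeWarning: Mean of empty slice.
  print(n,k.sum(),'select,shift',best.x.round(3),'ball',ctr(best.x).round(4),'res',np.median(abs(best.fun)).round(4),'frac',(abs(best.fun)<.003).mean().round(2))
```

```bash
sed -i "s/    X=np.dstack/    k\&=~((abs(Q[...,0]-L[0])<.0165)\&(abs(Q[...,1]-L[1])<.0135))\n    X=np.dstack/" ball.py
python3 -m creep '[[-0.2,0,0.4,0,-0.008,0,0],[-0.4,0,0.3,0,-0.008,0,0],[0,0,0,0,0,0,0]]'
python3 d.py 0.0295,0.033,0.213; python3 ball.py side
```

```text
time_s: 5.85
tool_pos: [0.6007, 0.1052, 0.283]
tool_rot: [-179.8, 0.0, 12.8]
force: [3.5, 0.9, 4.0]
grip_width: 0.0004
t 5.85 local [0.0344 0.0327] tipz 0.2133 rpy [-1.7985e+02  3.0000e-02  1.2800e+01] F [3.5 0.9 4. ] w 0.0004
0.0295,0.033,0.213 tool delta cm [-0.49 -0.03  0.03] rotvec [-0.003  0.001 -0.   ]
side 158 select,shift [-0.177  0.058] ball [0.0104 0.0317 0.2319] res 0.0006 frac 0.94
```

```bash
python3 -m creep '[[-0.3,0,0,0,0,0,0],[-0.4,0,0,0,0,0,0],[-0.4,0,0,0,0,0,0],[0,0,0,0,0,0,0]]'
python3 d.py 0.024,0.033,0.213; python3 ball.py side
```

```text
time_s: 6.3
tool_pos: [0.5893, 0.1027, 0.2834]
tool_rot: [-179.8, 0.0, 12.8]
force: [3.1, 1.1, 3.0]
grip_width: 0.0006
t 6.3 local [0.0228 0.0328] tipz 0.2137 rpy [-179.83    0.     12.8 ] F [3.1 1.1 3. ] w 0.0006
0.024,0.033,0.213 tool delta cm [ 0.12 -0.02  0.07] rotvec [-0.003  0.    -0.   ]
side 158 select,shift [-0.179 -0.006] ball [-0.001   0.032   0.2321] res 0.0008 frac 0.94
```

```bash
python3 -m creep '[[1,0,0,0,0,0,0],[1.5,0,0,0,0,0,0],[0,0,0,0,0,0,0],[0,-1.5,0,0,0,0,0],[0,-1.5,0,0,0,0,0],[0,-1.5,0,0,0,0,0],[0,0,0,0,0,0,0],[-1.5,0,0,0,0,0,0],[-1.5,0,0,0,0,0,0],[-1.5,0,0,0,0,0,0],[0,0,0,0,0,0,0]]'
python3 d.py 0,0.065,0.213; python3 ball.py side top
```

```text
time_s: 7.45
tool_pos: [0.5517, 0.148, 0.2779]
tool_rot: [-179.9, 1.2, 13.1]
force: [0.5, 1.2, -0.2]
grip_width: 0.0005
t 7.45 local [-0.0039  0.0853] tipz 0.2082 rpy [-179.88    1.17   13.13] F [ 0.5  1.2 -0.2] w 0.0005
0,0.065,0.213 tool delta cm [ 0.37  2.03 -0.49] rotvec [-0.002  0.02   0.006]
side 19 select,shift [-0.183  0.012] ball [0.0022 0.0328 0.232 ] res 0.0004 frac 1.0
top 159 select,shift [-0.192 -0.011] ball [-0.0019  0.0344  0.2317] res 0.0011 frac 0.97
```

```bash
python3 -m creep '[[0.2,0.5,-0.3,0,0.01,0,0],[0.1,0.5,-0.2,0,0.01,0.006,0],[0,0.5,0,0,0,0,0],[0,0.5,0,0,0,0,0],[0,0.4,0,0,0,0,0],[0,0.4,0,0,0,0,0],[0,0.4,0,0,0,0,0],[0,0.4,0,0,0,0,0],[0,0.4,0,0,0,0,0],[0,0.4,0,0,0,0,0],[0,0.4,0,0,0,0,0],[0,0.4,0,0,0,0,0],[0,0,0,0,0,0,0]]'
python3 d.py 0,-0.0075,0.213; python3 ball.py side top
```

```text
time_s: 8.85
tool_pos: [0.5708, 0.0977, 0.2847]
tool_rot: [-179.6, -0.4, 12.9]
force: [-0.1, 3.0, 1.6]
grip_width: 0.0004
t 8.85 local [0.0036 0.032 ] tipz 0.215 rpy [-179.63   -0.35   12.86] F [-0.1  3.   1.6] w 0.0004
0,-0.0075,0.213 tool delta cm [-0.36  3.95  0.17] rotvec [-0.006 -0.006  0.001]
side 30 select,shift [-0.022 -0.005] ball [-0.0008  0.0039  0.235 ] res 0.0007 frac 0.83
top 19 select,shift [-0.031 -0.009] ball [-0.0017  0.0056  0.2349] res 0.0006 frac 0.95
```

```bash
python3 -m creep '[[0,0.4,0,0,0,0,0],[0,0.4,0,0,0,0,0],[0,0.4,0,0,0,0,0],[0,0.4,0,0,0,0,0],[0,0.4,0,0,0,0,0],[0,0.4,0,0,0,0,0],[0,0.4,0,0,0,0,0],[0,0.4,0,0,0,0,0],[0,0.4,0,0,0,0,0],[0,0,0,0,0,0,0]]'
python3 d.py 0,-0.0075,0.213; python3 ball.py side top
```

```text
time_s: 9.95
tool_pos: [0.5791, 0.0596, 0.2835]
tool_rot: [-179.7, -0.3, 12.9]
force: [-0.1, 1.3, 1.8]
grip_width: 0.0008
t 9.95 local [ 0.0033 -0.007 ] tipz 0.2138 rpy [-179.66   -0.27   12.89] F [-0.1  1.3  1.8] w 0.0008
0,-0.0075,0.213 tool delta cm [-0.33  0.05  0.08] rotvec [-0.006 -0.005  0.002]
side 27 select,shift [ 0.193 -0.003] ball [-0.0006 -0.0345  0.2317] res 0.0007 frac 0.89
top 0 select,shift [-0.19 -0.25] ball [-0.0445  0.0329  0.2263] res nan frac nan
  return _methods._mean(a, axis=axis, dtype=dtype,
  ret = ret.dtype.type(ret / rcount)
ball.py:15: RuntimeWarning: Mean of empty slice.
  print(n,k.sum(),'select,shift',best.x.round(3),'ball',ctr(best.x).round(4),'res',np.median(abs(best.fun)).round(4),'frac',(abs(best.fun)<.003).mean().round(2))
```

```bash
python3 -m creep '[[0,-1,0,0,0,0,0],[0,-0.7,0,0,0,0,0],[0,0,0,0,0,0,0],[-1.5,0,0,0,0,0,0],[-1.5,0,0,0,0,0,0],[-1.5,0,0,0,0,0,0],[0,0,0,0,0,0,0],[0,0,0,0,0,0,0]]'
python3 d.py -0.045,-0.035,0.213; python3 ball.py side top
```

```text
time_s: 10.85
tool_pos: [0.5297, 0.0675, 0.2825]
tool_rot: [-179.9, -0.2, 13.1]
force: [-0.4, 0.3, -1.1]
grip_width: 0.0006
t 10.85 local [-0.0432  0.0117] tipz 0.2128 rpy [-179.91   -0.19   13.05] F [-0.4  0.3 -1.1] w 0.0006
-0.045,-0.035,0.213 tool delta cm [-0.2   4.67 -0.03] rotvec [-0.002 -0.003  0.004]
side 163 select,shift [ 0.202 -0.01 ] ball [-0.0018 -0.0361  0.2313] res 0.0006 frac 0.92
top 50 select,shift [ 0.185 -0.012] ball [-0.0021 -0.0332  0.2319] res 0.0006 frac 0.98
```

```bash
python3 -m creep '[[-0.2,1.1,0,0,0,0,0],[0,1.2,0,0,0,0,0],[0,1.2,0,0,0,0,0],[0,1.0,0,0,0,0,0],[0,0,0,0,0,0,0],[0.4,0,0,0,0,0,0],[0.4,0,0,0,0,0,0],[0.4,0,0,0,0,0,0],[0.4,0,0,0,0,0,0],[0.4,0,0,0,0,0,0],[0.4,0,0,0,0,0,0],[0.4,0,0,0,0,0,0],[0,0,0,0,0,0,0]]'
python3 d.py 0.0214,-0.035,0.213; python3 ball.py side
```

```text
time_s: 12.25
tool_pos: [0.5692, 0.0243, 0.2828]
tool_rot: [179.9, 0.0, 13.0]
force: [-2.6, -1.5, 3.4]
grip_width: 0.0002
t 12.25 local [-0.0142 -0.0392] tipz 0.2131 rpy [1.7991e+02 2.0000e-02 1.2960e+01] F [-2.6 -1.5  3.4] w 0.0002
0.0214,-0.035,0.213 tool delta cm [ 3.56 -0.41  0.01] rotvec [0.002 0.    0.003]
side 165 select,shift [0.202 0.06 ] ball [ 0.0108 -0.0361  0.231 ] res 0.0007 frac 0.93
```

```bash
python3 -m creep '[[0.4,-0.1,0,0,0,0,0],[0.4,-0.1,0,0,0,0,0],[0.4,-0.1,0,0,0,0,0],[0.4,0,0,0,0,0,0],[0.4,0,0,0,0,0,0],[0.4,0,0,0,0,0,0],[0.4,0,0,0,0,0,0],[0.2,0,0,0,0,0,0],[0.1,0,0,0,0,0,0]]'
python3 d.py 0.0214,-0.035,0.213; python3 ball.py side
```

```text
time_s: 13.2
tool_pos: [0.6001, 0.0334, 0.2806]
tool_rot: [179.8, 0.3, 12.9]
force: [-1.9, -2.3, 0.6]
grip_width: 0.0002
t 13.2 local [ 0.0179 -0.0372] tipz 0.2109 rpy [179.81   0.28  12.87] F [-1.9 -2.3  0.6] w 0.0002
0.0214,-0.035,0.213 tool delta cm [ 0.35 -0.22 -0.22] rotvec [0.003 0.005 0.001]
side 155 select,shift [0.202 0.235] ball [ 0.0419 -0.0351  0.2265] res 0.0007 frac 0.94
```

```bash
python3 -m creep '[[0.2,0,-0.1,0,0,0,0],[0.2,0,0,0,0,0,0],[0.1,0,0,0,0,0,0]]'
python3 d.py; python3 ball.py side
```

```text
time_s: 13.55
tool_pos: [0.6037, 0.0347, 0.2806]
tool_rot: [179.9, 0.5, 12.9]
force: [-6.4, -2.6, 2.3]
grip_width: 0.0003
t 13.55 local [ 0.0217 -0.0368] tipz 0.2109 rpy [179.87   0.54  12.88] F [-6.4 -2.6  2.3] w 0.0003
side 160 select,shift [0.201 0.257] ball [ 0.0457 -0.0348  0.2256] res 0.0008 frac 0.94
```

```bash
python3 -m creep '[[0.1,0,0,0,0,0,0],[0.1,0,0,0,0,0,0]]'; python3 d.py; python3 ball.py side
```

```text
time_s: 13.8
tool_pos: [0.6041, 0.0347, 0.2806]
tool_rot: [179.9, 0.8, 12.9]
force: [-6.4, -2.6, 1.3]
grip_width: 0.0004
t 13.8 local [ 0.0221 -0.0368] tipz 0.2109 rpy [179.91   0.8   12.87] F [-6.4 -2.6  1.3] w 0.0004
side 160 select,shift [0.202 0.258] ball [ 0.0459 -0.035   0.2255] res 0.0007 frac 0.95
```

At the stop (commands no longer advance it). Back off, rise, and leave.

```bash
python3 -m creep '[[-0.3,0,0,0,0,0,0],[-1,0,0,0,0,0,0],[-1.5,0,0,0,0,0,0],[-2,0,-0.5,0,0,0,0],[-1,0,-2,0,0,0,0],[0,0,-2,0,0,0,0],[0,0,-2,0,0,0,0],[0,0,-2,0,0,0,0],[0,0,-2,0,0,0,0],[-2,0,0,0,0,0,0],[-3,0,0,0,0,0,0],[-3,0,0,0,0,0,0],[0,0,0,0,0,0,0],[0,0,0,0,0,0,0],[0,0,0,0,0,0,0]]'; python3 d.py; python3 ball.py side top
python3 - <<'E'
from h import *
a,b=pickle.load(open('c0.pkl','rb'))
for n,c0 in(('top',a),('side',b)):
    c=optics.read_camera(n); cv2.imwrite(f'pics/end_{n}.png',c['frame'])
    np.save(n+'_end.npy',c['frame'])
cv2.imwrite('pics/end.png',np.hstack([np.load('top_end.npy')[80:280,90:380],np.load('side_end.npy')[100:300,100:390]]))
E
```

```text
time_s: 15.35
tool_pos: [0.4684, 0.0115, 0.397]
tool_rot: [-179.4, -1.5, 13.5]
force: [0.5, 0.5, -0.5]
grip_width: 0.0006
t 15.35 local [-0.1154 -0.0294] tipz 0.3273 rpy [-179.39   -1.53   13.5 ] F [ 0.5  0.5 -0.5] w 0.0006
side 184 select,shift [0.202 0.258] ball [ 0.0459 -0.0349  0.2255] res 0.0008 frac 0.95
top 150 select,shift [0.19  0.256] ball [ 0.0456 -0.0328  0.226 ] res 0.0009 frac 0.99
```

View pics/end.png

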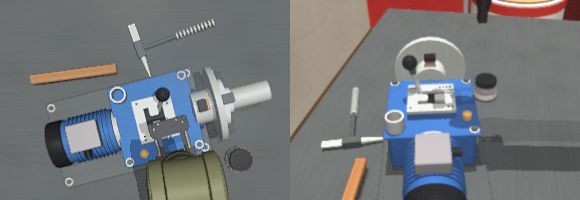

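The picture shows the knob home at the far faceplate end (top view, about (162,95) in the crop). The hammer, brush, coupling and jar look unmoved, and the hand is clear above.

```bash
python3 -c "
from cell import env,order
print(env.get_obs()['joint_velocities'].round(2),order.sign_off())"
```

```text
the job is handed in; nothing more can be done
[ 0.03 -0.02  0.03  0.2   0.17  0.12  0.03] None
```

The lever is home in third gear and the job is handed in, at about 15.5 s of the 72 s allowed. I used the closed fingertips in three gentle pushes: along the motor-side lane to neutral, across the gate, then out to the far end of the faceplate-side lane. After that I backed the hand off and raised it clear.

- **Lever position:** after the hand was away, the side camera measured shift 0.258 and select 0.202 rad, and the top camera 0.256 and 0.190 rad. The limits are 0.235 and 0.165. The cameras differ by about 2 mm across the lane, within their calibration.
- **Force:** it peaked at about 7 N in the readings at the end of each move; I did not read it during the moves. The reading was near zero once the hand was clear.
- **Loose things:** the coupling, hammer, jar and brush look unmoved in the last picture. I judged this by eye only and did not measure their positions.
- **Failed readings:** a few mid-push camera fits failed because the arm hid the knob or the black fingers mixed with it. In each case I used the other camera or filtered the fingers out and measured again.

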